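Index the stamping jig and press its marking punch

TASK

On the round stamping jig, push the upright post of the turntable's lever around its arc with the fingertips, gently and without gripping it, until the lever's pointer is lined up with the tall index pin on the scale. Only then press the spring-loaded marking punch on the bridge fully down, and let it come back up, leaving the turntable set on that mark. Nothing is to be gripped or lifted: leave the brass blank in the turntable and leave the tools around the jig where they are.

Things in the scene. Friction and masses are not known exactly. Their poses are not given: they have to be found in the camera images.
- jig: grey round base plate, 240 mm dia., 16 mm thick, fixed to the table; origin on the table below its centre (the turntable's axis); +x runs from there to the middle of the scale, z up. Six marks lie 109 mm from the axis at -65, -45, -25, 25, 45, 65 degrees from +x (counter-clockwise positive); one carries the tall index pin, the others low studs 7 mm dia., 3 mm high
- turntable (a joint): the turntable's angle (rad): 0 when its lever points along the jig's +x axis, positive counter-clockwise from above, stops at +-1.4. It starts within 0.2 of 0. It turns with a steady friction of about 0.15 N m (about 2 N at the post) and stays where it is left
- post (a point): middle of the upright steel post on the turntable's lever: 14 mm dia., 85 mm from the axis, standing from 30 to 80 mm above the table (this point at 55 mm). The turntable is aluminium, 140 mm dia., top 30 mm above the table; the lever's flat arm is 14 mm wide, top at 30 mm, its pointed tip 102 mm from the axis
- aim (a point): a point on the turntable that turns with it, just ahead of the pointer's tip, on the lever's line 109 mm from the axis and 26 mm above the table: it falls on the index pin's centre line when the lever is set to that mark
- pin_mid (a point): the tall index pin that shows the mark to set: steel, 12 mm dia., 20 mm tall, fixed in the base plate at one of the six marks; this point is its centre, 26 mm above the table; its top is 36 mm above the table
- cap (a point): centre of the top face of the marking punch's round steel cap: 32 mm dia., 97 mm above the table when up, 20 mm from the axis on the jig's -x side; pressed straight down. It is carried by a dark steel bridge: an arm 22 mm wide, top 73 mm above the table, from a column 26 mm dia., its top 87 mm above the table, 97 mm from the axis on the -x side
- punch (a joint): how far the punch is pressed (m): 0 up, 0.008 fully down at its stop; a spring lifts it again, 2 N at the start, 6 N at the stop
- blank: the loose brass blank, 60 mm dia., 3 mm thick, lying in the turntable's recess (3 mm play all round); origin under its centre, 26 mm above the table
- upright_stamp: the loose steel stamp (14 mm dia., 55 mm tall) standing on the jig's base plate, to the left rear of the turntable, origin under its foot; leave it standing
- stamp_block: a loose wooden block 45 x 100 x 40 mm holding ten steel stamps (75 mm tall in all), beside the jig on its left, origin under its centre; leave alone
- jar: a loose clear jar, 52 mm dia., 60 mm tall, beside the jig on its right, origin under its centre; leave alone
- bench_block: a loose steel block 65 x 65 x 22 mm on the table, origin under its centre; leave alone
- hammer: a small hammer lying on the table, leave alone
- bowl: a small bowl 90 mm dia., 40 mm high, leave alone
- pliers: pliers with blue handles lying on the table, leave alone

How it is judged:
By the outcome, as a careful person would: the job done as asked, in the order asked, and still so for the second after the job is handed in, with the robot touching nothing.
It also fails if it takes over 54 s, if anything falls off the work surface, if the arm or the gripper's body presses on something with over 40 N, if the wrist force passes 120 N, or if a joint passes its speed limit or range.

ROBOT

A 6-joint arm with a two-finger parallel gripper is mounted at the origin on the work surface. World frame = base frame: x ahead of the robot, y to its left, z up, the work surface at z = 0. Lengths are in m, angles in degrees, forces in N, time in s.
With the tool pointing down it reaches from about 0.325 to 0.775 m from the base axis. Payload 5.5 kg.
Tool frame: the origin (TCP) lies on the centre line of the jaws, within the pads' length; the fingertips stand env.tcp_to_tips ahead of it and the grasp point (between the pads) lies 5 mm behind it (env.tcp_to_tips is the distance from the TCP to the fingertips, in m); z points along the fingers, y is the direction in which the jaws open and shut (so a half turn about z gives the same grasp; the last joint's range is limited). The gripper opens to 85 mm and grips with 20 to 120 N. Pads are 22 mm wide; open, the fingers measure 114 mm over their backs; the gripper's body (76 mm by 85 mm) begins 54 mm behind the grasp point. The pads swing forward as they close: fully open they stand 13 mm farther back than shut.
Start: joints at [-71.201, 5.22, 70.514, -0, 104.267, -3.249], TCP at [0.225, -0.556, 0.245] pointing down, gripper open.
Joint ranges: [-164.24, 164.24], [-49.07, 125.15], [9.68, 141.18], [-86.29, 266.29], [3.28, 154.24], [-151.56, 151.56]. Speed limits (degrees/s): [147.25, 147.25, 172.46, 180, 180, 180].

INTERFACE

Orientations are given as a 3x3 rotation matrix whose columns are the frame's x, y, z axes.
In Python, from plant import env gives the robot as it stands.
- The arm moves only by the tool apply_moves, never from a script. Its argument "increments" is a list of rows, each a list of 3 entries, a list of its own where there are three numbers: the shift along the tool's x, y, z in m, then the turn about the tool's z in degrees, then the finger opening in m, from 0 to 0.0854. In form: [[[dx, dy, dz], spin, grip], ...]. A call has 1 to 12 rows; each row shifts and turns the pose as measured when the row begins, along the tool's axes as they then stand; what a row does not reach is not made up. A row lasts 1/8 s, in which the tool goes at most 62.5 mm and 10.7 degrees, less where a joint would pass 70% of its speed; a pose out of reach is approached as far as the arm can. A call with a gripper value outside its range is refused whole. The fingers move at their own pace and stop on an object; "newtons" is the grip in N (left out, the last holds). Time passes only in rows, so rows that do not move let the fingers close. It gives the time, the measured TCP pose, the force and the opening at its end, in the units of the state.
- env.read_state(): the state, without advancing time (a new reading comes with each control period).
- env.read_camera(name): name is "scene" or "side" or "wrist"; returns the picture (384x512x3 uint8, red, green, blue); there is no depth.
- env.camera_params(name): a dict with "mtx" (3x3 intrinsics, pixels), "dist" ([k1, k2, p1, p2, k3] as OpenCV has them; the pictures are not rectified), "xyz" and "attitude" of the camera in the world. Camera axes: x right, y up, looking along -z (the intrinsics and any distortion apply to the point x, -y, -z); pixel columns grow to the right and rows downward; lengths in m; the calibration is good to about 2 mm. A picture is of the moment at which its call begins: read the wrist's pose just before it. camera_params takes no time and is no camera call; for the wrist camera it gives the pose at the moment of the call.
- env.close_job(): hands the job in, once; it reports no verdict.
The state is a dict: "t": time; "q": joint angles; "joint_velocities": joint speeds; "joint_efforts": joint torques, N m; "eef_pos": TCP position; "orientation": TCP orientation; "wrist_force": force on the tool from outside, world axes, zero at the start; "torque": the same for the moment, N m; "opening": finger opening in m.
Only numpy, scipy, OpenCV 4.12 (cv2) and the standard library are available. Lean on these libraries where they do the work, as an engineer would, in place of code of your own. Each camera call takes 0.05 s, during which the arm holds its last target.

## Working session

There is one attempt and no reset: what is moved stays moved. The work goes in short steps, Python scripts to look and compute and a tool call to move; the robot and the scene stay as the last step left them, time stands still between calls to the robot, and variables do not carry over. Pictures are saved under pics/ and viewed, and the job is handed in when it is done.

Besides the shell and the picture viewer there is one more tool, called in YAML: its name, and indented under it one key for each argument. apply_moves: Moves the arm, as the interface text tells. Its arguments: {"type":"object","properties":{"increments":{"type":"array","items":{"type":"array"}},"newtons":{"type":"number"}},"required":["increments"]}

```bash
ls; mkdir -p pics; python3 - <<'E'
from plant import env
import cv2
print(env.tcp_to_tips, env.read_state())
for n in ("scene","side","wrist"):
    p=env.camera_params(n); print(n,p)
    cv2.imwrite(f"pics/{n}0.png",cv2.cvtColor(env.read_camera(n),cv2.COLOR_RGB2BGR))
E
```

```text
pics
0.014 {'t': 0.0, 'q': array([-7.12012504e+01,  5.26462303e+00,  7.05810949e+01,  2.75067574e-04,
        1.04264078e+02, -3.25051710e+00]), 'joint_velocities': array([-0.02130748, -0.0028911 ,  0.08375963, -0.07905241,  0.00378235,
       -0.01845947]), 'joint_efforts': array([-1.09199489e-03, -4.58735240e+01, -4.18018126e+01,  3.85178055e-05,
        1.17262319e-02,  2.72502490e-05]), 'eef_pos': array([ 0.22514867, -0.55590271,  0.24414272]), 'orientation': array([[ 9.26860993e-01,  3.75404214e-01, -6.13115338e-04],
       [ 3.75404698e-01, -9.26859222e-01,  1.81558210e-03],
       [ 1.13305569e-04, -1.91295861e-03, -9.99998164e-01]]), 'wrist_force': array([ 0.40042925, -0.17519378,  0.61643881]), 'torque': array([ 0.00567776, -0.03985814, -0.01786019]), 'opening': 0.08512641941339491}
scene {'mtx': array([[443.54887871,   0.        , 253.49126724],
       [  0.        , 443.54887871, 190.34778254],
       [  0.        ,   0.        ,   1.        ]]), 'dist': array([0.01282478, 0.        , 0.        , 0.        , 0.        ]), 'xyz': array([1.17345594, 0.73811902, 0.90987251]),
[... 372 characters left out ...]
 , 0.       , 0.       ]), 'xyz': array([0.4560985 , 0.86353179, 0.97760742]), 'attitude': array([[-0.999465  ,  0.02115693, -0.02494188],
       [-0.03249291, -0.72931008,  0.68341131],
       [-0.00373148,  0.68385612,  0.72960735]])}
wrist {'mtx': array([[300.97782897,   0.        , 251.28216355],
       [  0.        , 300.97782897, 196.79288935],
       [  0.        ,   0.        ,   1.        ]]), 'dist': array([-0.01949993,  0.        ,  0.        ,  0.        ,  0.        ]), 'xyz': array([ 0.28713057, -0.53062703,  0.3725937 ]), 'attitude': array([[ 0.37529844,  0.89437449,  0.24340367],
       [-0.92690244,  0.36261333,  0.0967649 ],
       [-0.00171736, -0.26192717,  0.96508612]])}
```

View pics/scene0.png

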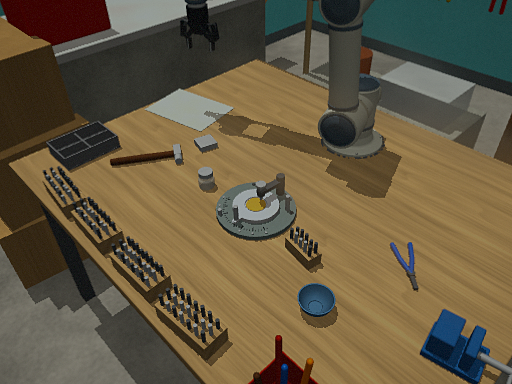

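View pics/side0.png

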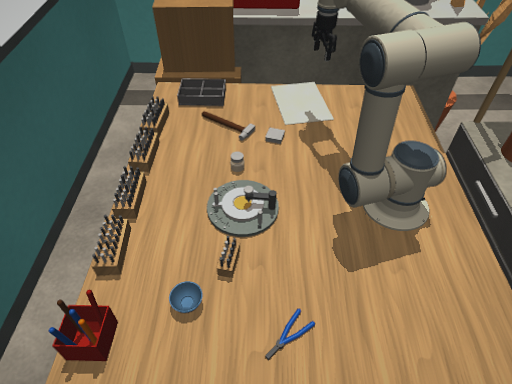

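View pics/wrist0.png

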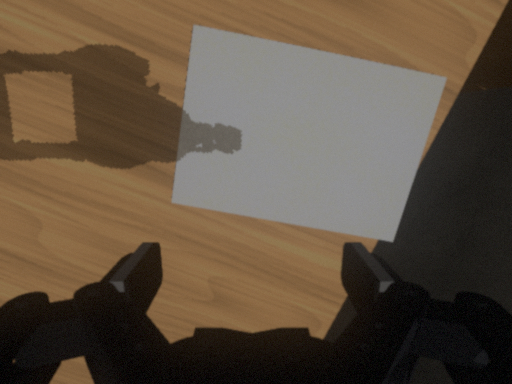

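The jig is at about (256,210) in scene and (243,207) in side. I'll zoom in and locate its parts.

```bash
cat > h.py <<'E'
import numpy as np, cv2
from plant import env
def ray(n,uv,P=None):
    P=P or env.camera_params(n)
    u=cv2.undistortPoints(np.array([[uv]],float),P['mtx'],P['dist'])[0,0]
    return P['xyz'],P['attitude']@np.array([u[0],-u[1],-1.])
def onz(n,uv,z,P=None):
    o,d=ray(n,uv,P); return o+d*(z-o[2])/d[2]
def proj(n,X,P=None):
    P=P or env.camera_params(n)
    c=(np.atleast_2d(X)-P['xyz'])@P['attitude']
    c=c*[1,-1,-1]
    return cv2.projectPoints(c,np.zeros(3),np.zeros(3),P['mtx'],P['dist'])[0][:,0]
def snap(n,f):
    im=cv2.cvtColor(env.read_camera(n),cv2.COLOR_RGB2BGR); cv2.imwrite(f"pics/{f}.png",im); return im
def crop(im,x,y,w,h,s,f):
    cv2.imwrite(f"pics/{f}.png",cv2.resize(im[y:y+h,x:x+w],None,fx=s,fy=s,interpolation=cv2.INTER_CUBIC))
E
python3 - <<'E'
from h import *
crop(cv2.imread('pics/scene0.png'),206,165,130,105,6,'sc')
crop(cv2.imread('pics/side0.png'),195,145,100,75*4//3+30,6,'sd') if 0 else crop(cv2.imread('pics/side0.png'),195,165,100,80,7,'sd')
print(onz('scene',(256,209),.016),onz('side',(243,207),.016))
E
```

```text
[0.51451884 0.03610587 0.016     ] [0.50651569 0.03913832 0.016     ]
```

View pics/sc.png

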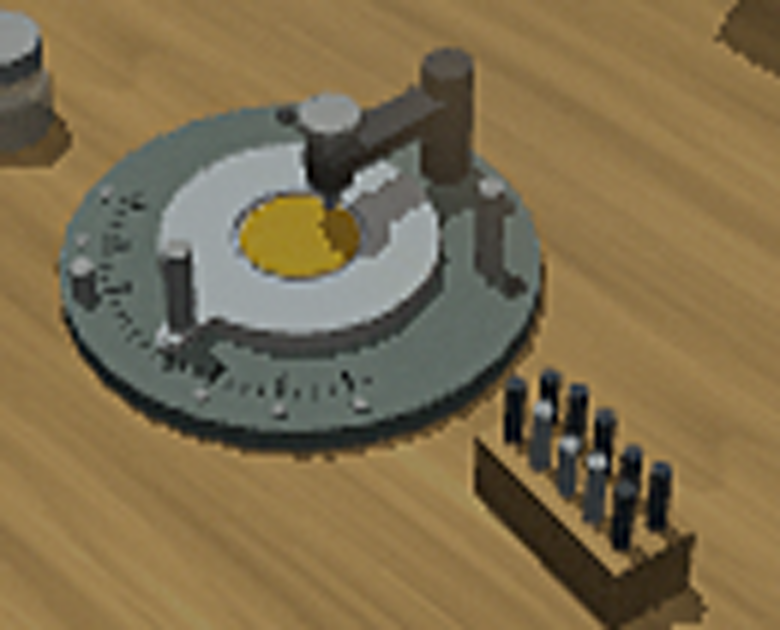

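View pics/sd.png

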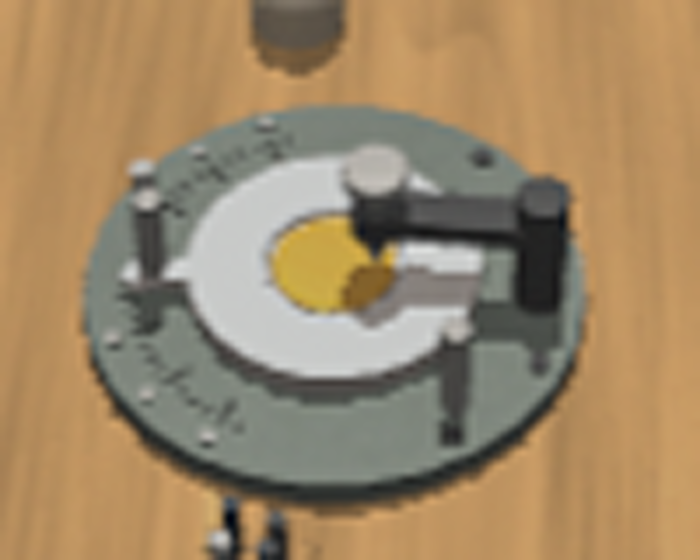

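The jig is centred near (0.51, 0.037). The pin is at the −25° mark, with studs at the other five. I'll move the wrist camera above it for a better look.

apply_moves:
  increments:
    - [[0.041, -0.042, -0.005], 0, 0]
    - [[0.041, -0.042, -0.005], 0, 0]
    - [[0.041, -0.042, -0.005], 0, 0]
    - [[0.041, -0.042, -0.005], 0, 0]
    - [[0.041, -0.042, -0.005], 0, 0]
    - [[0.041, -0.042, -0.005], 0, 0]
    - [[0.041, -0.042, -0.005], 0, 0]
    - [[0.041, -0.042, -0.005], 0, 0]
    - [[0.041, -0.042, -0.005], 0, 0]
    - [[0.041, -0.042, -0.005], 0, 0]
    - [[0, 0, 0], 10, 0]
    - [[0, 0, 0], 10, 0]
  newtons: 20

```text
t: 1.65
eef_pos: [0.4529, 0.0056, 0.2923]
orientation: [[1.0, 0.027, -0.003], [0.027, -1.0, 0.01], [-0.003, -0.01, -1.0]]
wrist_force: [0.3, -1.6, -0.1]
opening: -0.0001
```

```bash
python3 - <<'E'
from h import *
s=env.read_state();print(s['t'],s['eef_pos'],s['orientation'],s['opening'])
p=env.camera_params('wrist');im=snap('wrist','w1');print(p['xyz'],p['attitude'])
crop(im,0,0,512,384,1.5,'w1b')
E
```

```text
1.65 [0.45285427 0.00558714 0.29229354] [[ 0.99963383  0.02683287 -0.0034937 ]
 [ 0.02686581 -0.99959149  0.00975114]
 [-0.00323062 -0.00984143 -0.99994635]] -0.00011027632091776613
[0.52000801 0.00686349 0.42042608] [[ 0.02678691  0.96383226  0.26516003]
 [-0.99959699  0.02831984 -0.00195906]
 [-0.00939749 -0.26500069  0.96420243]]
```

View pics/w1b.png

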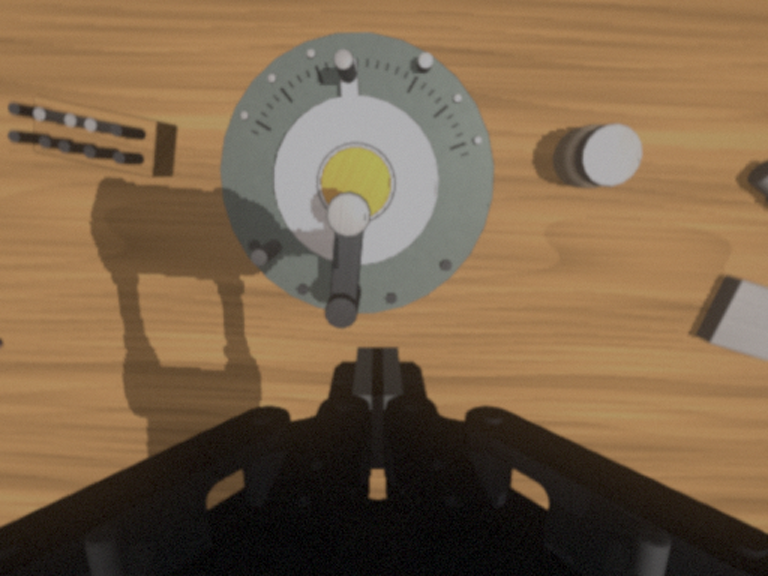

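Image up is +x and left is +y. The pin (425,60) is at −25°, the post top is at (343,60), and studs are at (311,53), (272,78), (244,115), (458,98) and (477,140). Next I'll measure these precisely.

```bash
cat >> h.py <<'E'
def lsq_jig(pts,z,ang,r=.109):
    # pts Nx2 world at known angles -> centre, yaw
    a=np.radians(ang); m=np.c_[np.cos(a),np.sin(a)]*r; p=np.array(pts)[:,:2]
    mc=m-m.mean(0);pc=p-p.mean(0)
    th=np.arctan2((mc[:,0]*pc[:,1]-mc[:,1]*pc[:,0]).sum(),(mc*pc).sum())
    R=np.array([[np.cos(th),-np.sin(th)],[np.sin(th),np.cos(th)]])
    c=p.mean(0)-R@m.mean(0); return c,np.degrees(th),p-(m@R.T+c)
def blob(g,uv,w=7,inv=False):
    u,v=int(round(uv[0])),int(round(uv[1])); a=g[v-w:v+w+1,u-w:u+w+1].astype(float)
    if inv:a=255-a
    t=np.median(a)+.45*(a.max()-np.median(a)); m=(a>t).astype(np.uint8)
    n,l,st,c=cv2.connectedComponentsWithStats(m)
    k=1+np.argmin([np.hypot(*(c[i]-w))-.0*st[i,4] for i in range(1,n)])
    yy,xx=np.where(l==k); wt=a[yy,xx]-np.median(a)
    return np.array([u-w+(xx*wt).sum()/wt.sum(), v-w+(yy*wt).sum()/wt.sum()]),st[k,4]
E
python3 - <<'E'
from h import *
P=env.camera_params('wrist');im=snap('wrist','w2');s=env.read_state();print(s['t'],s['eef_pos'],P['xyz'])
g=cv2.cvtColor(im,cv2.COLOR_BGR2GRAY)
ps=[]
for uv in [(311,53),(272,78),(244,115),(458,98),(477,140)]:
    b,n=blob(g,np.array(uv)/1.5,5); X=onz('wrist',b,.019,P); ps.append(X); print(uv,b*1.5,n,X)
c,y,r=lsq_jig(ps,.019,[25,45,65,-45,-65]);print(c,y,r*1000)
for nm,uv,z in [('pin',(425,60),.036),('post',(343,60),.08),('cap',(348,214),.097)]:
    b,n=blob(g,np.array(uv)/1.5,14 if nm=='cap' else 8);X=onz('wrist',b,z,P);d=X[:2]-c;print(nm,b*1.5,n,X,np.hypot(*d),np.degrees(np.arctan2(d[1],d[0]))-y)
crop(im,140,10,200,210,3,'w2b')
# base ellipse fit from colour
hsv=cv2.cvtColor(im,cv2.COLOR_BGR2HSV)
m=((hsv[...,1]<70)).astype(np.uint8); m[230:]=0; m[:, :140]=0; m[:,335:]=0
cs=max(cv2.findContours(m,0,1)[0],key=cv2.contourArea);h=cv2.convexHull(cs)[:,0].astype(float)
W=np.array([onz('wrist',p,.016,P)[:2] for p in h]); A=np.c_[2*W,np.ones(len(W))];q=np.linalg.lstsq(A,(W**2).sum(1),rcond=None)[0];print('circle',q[:2],np.sqrt(q[2]+(q[:2]**2).sum()))
E
```

```text
1.75 [0.45276159 0.00500954 0.29228624] [0.51999473 0.00627389 0.42035494]
(311, 53) [308.02610442  52.9939759 ] 20 [0.61151281 0.06771216 0.019     ]
(272, 78) [269.04422789  78.76461769] 18 [0.5917704  0.10011954 0.019     ]
(244, 115) [242.34375    116.26041667] 16 [0.56246141 0.1237323  0.019     ]
(458, 98) [455.85873288  95.83561644] 19 [ 0.58139644 -0.05369167  0.019     ]
(477, 140) [476.62168142 137.86061947] 18 [ 0.54885144 -0.07324423  0.019     ]
[0.50971695 0.02844667] -3.915519886248667 [[ 0.09329935  0.05338502]
 [-0.10436605  0.04121443]
 [ 0.0408342  -0.12573292]
 [ 0.0478421   0.0194753 ]
 [-0.07760959  0.01165817]]
pin [423.01195426  58.71777547] 70 [ 0.6050714  -0.02404977  0.036     ] 0.10885011432984229 -24.91902374668562
post [341.1905436   59.25084938] 98 [0.59401361 0.03560129 0.08      ] 0.0845997394109981 8.76683214640587
cap [353.44333748 209.29109589] 219 [0.49363299 0.02551457 0.097     ] 0.01634903124396258 -165.75290862372066
circle [0.50688923 0.02863588] 0.1200810523199068
```

View pics/w2b.png

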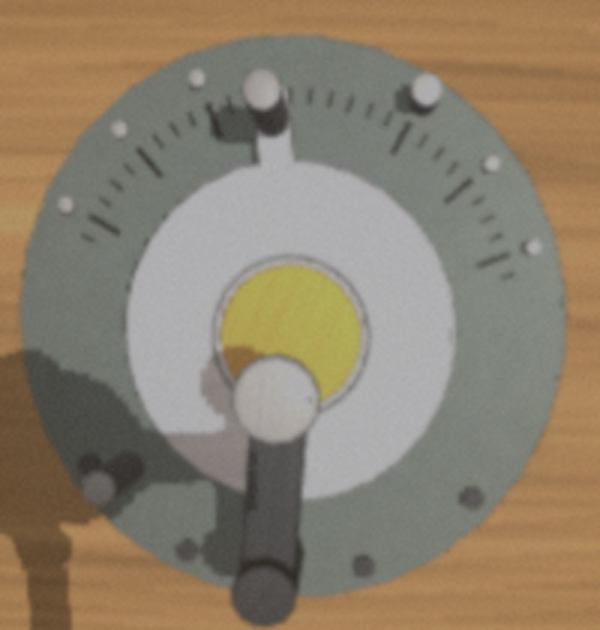

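The jig pose fits to about 0.1 mm: centre (0.5097, 0.0284), yaw −3.9°. The pin measures −24.9° at r 108.9 mm. The post is at r 84.6 mm, +8.8°, so the turntable needs about −33.8°. I'll approach on the post's +y side with the fingers closed.

apply_moves:
  increments:
    - [[0.0443, -0.0203, 0.03], 0, 0]
    - [[0.0443, -0.0203, 0.03], 0, 0]
    - [[0.0443, -0.0203, 0.03], 0, 0]
    - [[0, 0, 0.03], -9, 0]
    - [[0, 0, 0.02], -9, 0]
    - [[0, 0, 0], -9, 0]
    - [[0, 0, 0], 0, 0]

```text
t: 2.62
eef_pos: [0.5872, 0.0705, 0.1458]
orientation: [[0.858, 0.513, -0.006], [0.513, -0.858, 0.008], [-0.001, -0.01, -1.0]]
wrist_force: [0.1, 0.6, 0.7]
opening: -0.0001
```

```bash
cat >> h.py <<'E'
C=np.array([.50972,.02845]); YAW=-3.92
def tgt(xyz,az,s):
    # print tool-frame shift & spin to reach tcp xyz, tool x azimuth az
    R=s['orientation']; d=R.T@(np.array(xyz)-s['eef_pos']); a=np.degrees(np.arctan2(R[1,0],R[0,0]))
    print('shift',d.round(4),'spin',round(a-az,2),'az',round(a,2))
def polar(p): d=np.array(p)[:2]-C; return np.hypot(*d),np.degrees(np.arctan2(d[1],d[0]))-YAW
E
python3 - <<'E'
from h import *
s=env.read_state();print(s['t'],s['eef_pos'],s['wrist_force'],polar(s['eef_pos']))
tgt([.5841,.0695,.064],28.9,s)
P=env.camera_params('wrist');im=snap('wrist','w3');crop(im,0,0,512,384,1.5,'w3b')
E
```

```text
2.625 [0.58724152 0.07049792 0.14579949] [0.13401962 0.55917506 0.71731354] (np.float64(0.08819078431239005), np.float64(32.39554564448134))
shift [-0.0031  0.      0.0818] spin 1.99 az 30.89
```

View pics/w3b.png

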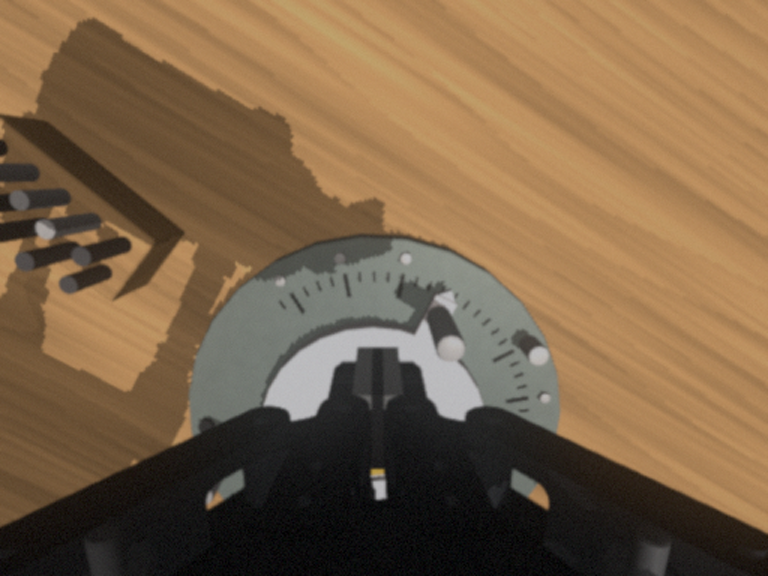

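The post top (450,348) is clear to the right of the closed tips (355–402, 350). Descending beside it.

apply_moves:
  increments:
    - [[-0.003, 0, 0.03], 2, 0]
    - [[0, 0, 0.03], 0, 0]
    - [[0, 0, 0.02], 0, 0]
    - [[0, 0, 0], 0, 0]

```text
t: 3.18
eef_pos: [0.5855, 0.0687, 0.0665]
orientation: [[0.88, 0.474, -0.001], [0.474, -0.88, 0.008], [0.003, -0.008, -1.0]]
wrist_force: [-0.2, -0.6, 0.8]
opening: 0.0
```

```bash
python3 - <<'E'
from h import *
s=env.read_state();print(s['t'],s['eef_pos'],s['wrist_force'],polar(s['eef_pos']))
tgt([.5841,.0695,.066],28.9,s)
P=env.camera_params('wrist');im=snap('wrist','w4');crop(im,0,0,512,384,1.5,'w4b')
E
```

```text
3.175 [0.58545285 0.0686556  0.06650186] [-0.16846153 -0.57525089  0.80462381] (np.float64(0.0857435385068244), np.float64(31.883261742263308))
shift [-0.0008 -0.0014  0.0005] spin -0.57 az 28.33
```

View pics/w4b.png

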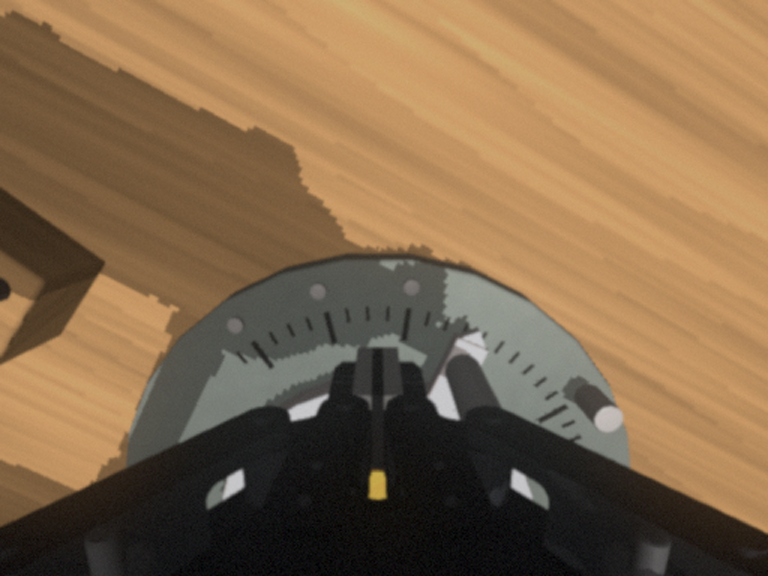

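I'll raise about 6 mm so only the fingertips meet the post, then sweep clockwise along the arc (3° per row) well short of the goal.

apply_moves:
  increments:
    - [[-0.001, 0, -0.006], 0, 0]
    - [[-0.0001, 0.0045, 0], 3, 0]
    - [[-0.0001, 0.0045, 0], 3, 0]
    - [[-0.0001, 0.0045, 0], 3, 0]
    - [[-0.0001, 0.0045, 0], 3, 0]
    - [[-0.0001, 0.0045, 0], 3, 0]
    - [[-0.0001, 0.0045, 0], 3, 0]
    - [[-0.0001, 0.0045, 0], 3, 0]
    - [[-0.0001, 0.0045, 0], 3, 0]
    - [[-0.0001, 0.0045, 0], 3, 0]
    - [[0, 0, 0], 0, 0]

```text
t: 4.6
eef_pos: [0.6037, 0.0315, 0.0968]
orientation: [[1.0, 0.009, 0.03], [0.009, -1.0, 0.014], [0.03, -0.014, -0.999]]
wrist_force: [-0.5, 0.2, 0.1]
opening: 0.0001
```

```bash
python3 - <<'E'
from h import *
s=env.read_state();print(s['t'],s['eef_pos'],s['wrist_force'],polar(s['eef_pos']))
tgt(s['eef_pos'],0,s)
P=env.camera_params('wrist');im=snap('wrist','w5');crop(im,0,0,512,384,1.5,'w5b')
E
```

```text
4.6 [0.60373859 0.0315003  0.09677435] [-0.45605921  0.16924869  0.08513216] (np.float64(0.0940680599862249), np.float64(5.778229444892915))
shift [0. 0. 0.] spin 0.51 az 0.51
```

View pics/w5b.png

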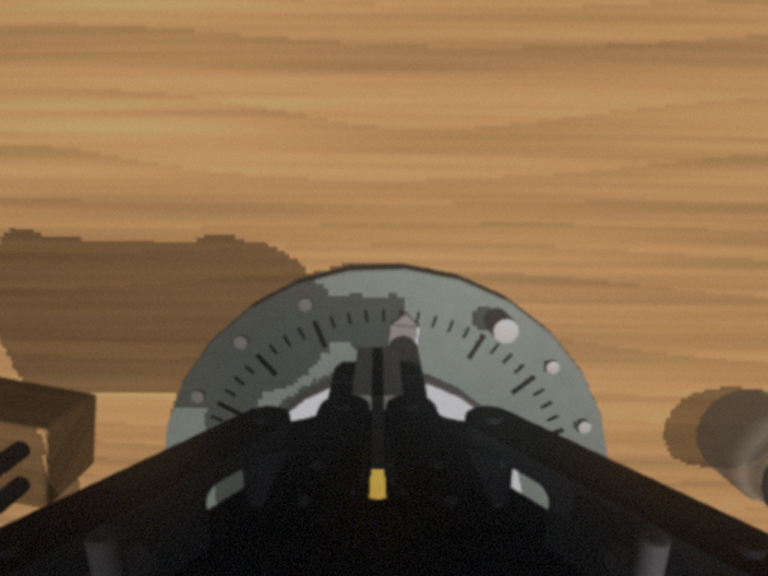

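The TCP crept up by about 24 mm and tilted 1.7° while sweeping, so the tips are now at about 83 mm, level with the post top. I'll check the lever's angle and test the drift before going on.

apply_moves:
  increments:
    - [[0, 0, 0], 0, 0]

```text
t: 4.78
eef_pos: [0.6041, 0.0318, 0.0977]
orientation: [[0.999, 0.011, 0.031], [0.011, -1.0, 0.014], [0.031, -0.014, -0.999]]
wrist_force: [-0.0, 0.0, 0.1]
opening: 0.0003
```

```bash
python3 - <<'E'
from h import *
s=env.read_state();print(s['t'],s['eef_pos'],s['wrist_force'],s['torque'],s['q'],polar(s['eef_pos']));print(s['orientation'])
P=env.camera_params('wrist')
X=onz('wrist',np.array((405,318))/1.5,.030,P);print('ptr',X,polar(X))
b,n=blob(cv2.cvtColor(cv2.imread('pics/w5.png'),6),np.array((505,330))/1.5,12);X=onz('wrist',b,.036,P);print('pin',b*1.5,n,polar(X))
im=snap('wrist','w6');crop(im,200,170,170,130,4.5,'w6b')
im=snap('side','s6');crop(im,195,145,100,80,7,'s6b')
E
```

```text
4.775 [0.6040729  0.03177168 0.09765385] [-0.01380228  0.01744394  0.12306839] [0.00908231 0.02076372 0.03136093] [-0.67012426  5.59491187 85.12016869  0.84869228 87.51579662 88.68993417] (np.float64(0.09441135417738837), np.float64(5.936259157089697))
[[ 0.99945776  0.01097427  0.03104444]
 [ 0.01053008 -0.99984035  0.01443592]
 [ 0.03119791 -0.01410119 -0.99941375]]
ptr [0.60908753 0.02062303 0.03      ] (np.float64(0.09967531103654807), np.float64(-0.5837675010292402))
pin [505.95233667 330.42147175] 197 (np.float64(0.10943587367782834), np.float64(-24.74591433973835))
```

View pics/w6b.png

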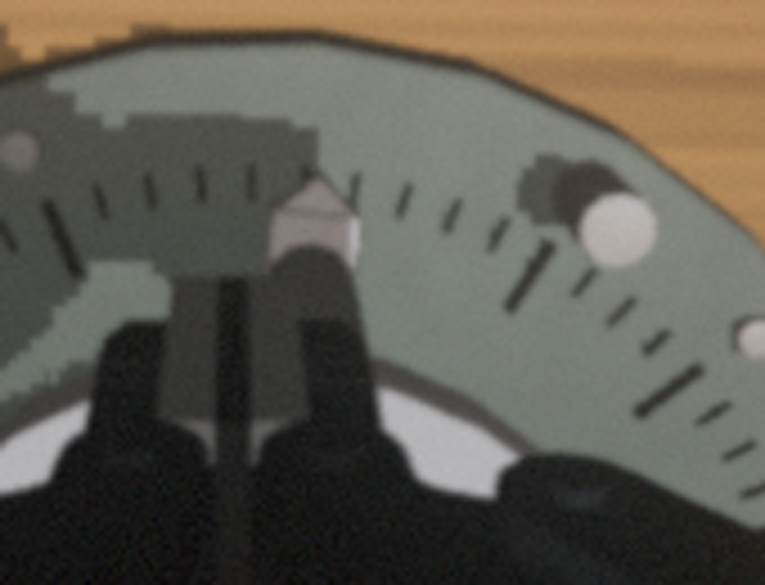

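View pics/s6b.png

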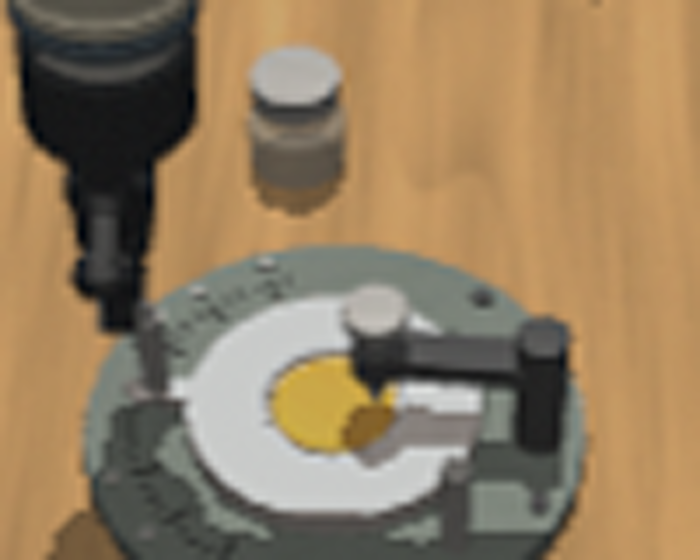

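The turntable is at about −0.6°: it moved about 9° before the finger rode up over the post. I'll back off to +y, re-descend, and push in short batches with a z check after each.

apply_moves:
  increments:
    - [[-0.006, -0.013, 0], 0, 0]
    - [[-0.003, -0.003, 0.012], 0, 0]
    - [[0, 0, 0.014], 0, 0]
    - [[0, 0, 0], 0, 0]

```text
t: 5.38
eef_pos: [0.5942, 0.0499, 0.0685]
orientation: [[1.0, 0.012, 0.029], [0.012, -1.0, 0.015], [0.029, -0.014, -0.999]]
wrist_force: [-0.3, 0.4, 0.0]
opening: -0.0002
```

```bash
cat >> h.py <<'E'
def st():
    s=env.read_state();R=s['orientation'];print('t',s['t'],'p',s['eef_pos'].round(4),'F',s['wrist_force'].round(2),'pol',np.round(polar(s['eef_pos']),4),'az',np.degrees(np.arctan2(R[1,0],R[0,0])).round(2),'tilt',R[:2,2].round(3)); return s
E
python3 - <<'E'
from h import *
st()
E
```

```text
t 5.375 p [0.5942 0.0499 0.0685] F [-0.35  0.45  0.01] pol [ 0.0871 18.1982] az 0.68 tilt [0.029 0.015]
```

apply_moves:
  increments:
    - [[0, 0, 0], 0, 0]

```text
t: 5.5
eef_pos: [0.5941, 0.0499, 0.0682]
orientation: [[1.0, 0.012, 0.028], [0.012, -1.0, 0.014], [0.029, -0.014, -0.999]]
wrist_force: [-0.3, -0.1, -0.8]
opening: -0.0002
```

apply_moves:
  increments:
    - [[0, 0, 0], 0, 0]

```text
t: 5.62
eef_pos: [0.5942, 0.0497, 0.0682]
orientation: [[1.0, 0.012, 0.028], [0.012, -1.0, 0.014], [0.029, -0.014, -0.999]]
wrist_force: [1.0, 0.9, -0.1]
opening: -0.0002
```

apply_moves:
  increments:
    - [[0, 0.004, 0], 0, 0]
    - [[0, 0.004, 0], 0, 0]

```text
t: 5.88
eef_pos: [0.5948, 0.0412, 0.0688]
orientation: [[0.999, 0.012, 0.03], [0.012, -1.0, 0.014], [0.03, -0.014, -0.999]]
wrist_force: [0.6, 0.9, -0.3]
opening: 0.0004
```

apply_moves:
  increments:
    - [[0, 0.004, 0], 0, 0]
    - [[0, 0.004, 0], 0, 0]

```text
t: 6.12
eef_pos: [0.5945, 0.0333, 0.0687]
orientation: [[1.0, 0.012, 0.029], [0.012, -1.0, 0.016], [0.029, -0.016, -0.999]]
wrist_force: [-2.3, 1.9, -0.4]
opening: -0.0002
```

apply_moves:
  increments:
    - [[0, 0.004, 0], 0, 0]
    - [[0, 0.004, 0], 0, 0]

```text
t: 6.38
eef_pos: [0.5943, 0.025, 0.0686]
orientation: [[1.0, 0.012, 0.028], [0.012, -1.0, 0.017], [0.028, -0.016, -0.999]]
wrist_force: [-2.5, 3.5, 0.2]
opening: -0.0
```

No drift without spin, and contact shows about 3 N. I'll continue without spin and with a slight inward shift.

apply_moves:
  increments:
    - [[-0.001, 0.004, 0], 0, 0]
    - [[-0.0015, 0.004, 0], 0, 0]
    - [[-0.002, 0.004, 0], 0, 0]

```text
t: 6.75
eef_pos: [0.5904, 0.0121, 0.0686]
orientation: [[0.999, 0.012, 0.03], [0.012, -1.0, 0.017], [0.03, -0.016, -0.999]]
wrist_force: [1.6, 1.9, -0.2]
opening: -0.0002
```

```bash
cat >> h.py <<'E'
def look(f,x,y,w,h,k):
    P=env.camera_params('wrist');s=st();im=snap('wrist',f);crop(im,x,y,w,h,k,f+'b');return P,im
E
python3 - <<'E'
from h import *
look('w7',170,150,260,150,3)
E
```

```text
t 6.75 p [0.5904 0.0121 0.0686] F [ 1.55  1.9  -0.16] pol [ 0.0823 -7.5124] az 0.68 tilt [0.03  0.017]
```

View pics/w7b.png

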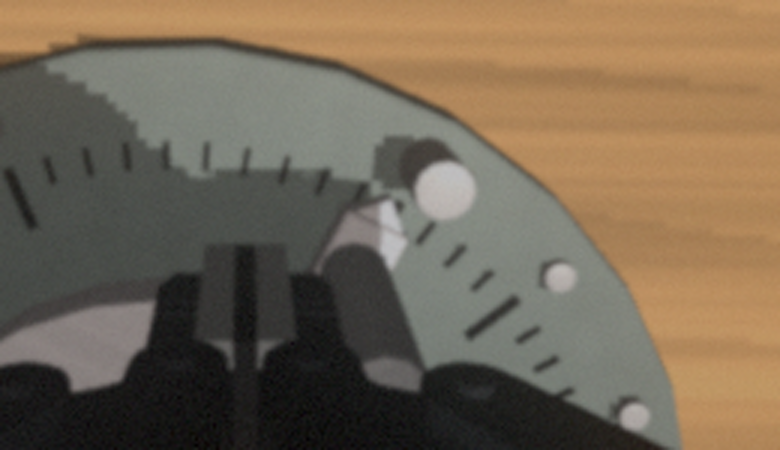

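```bash
python3 - <<'E'
from h import *
P=env.camera_params('wrist')
f=lambda x,y:(170+x/3,150+y/3)
for nm,p,z in [('tip',(388,197),.03),('tipL',(378,199),.03),('tipR',(396,199),.03),('pin',(445,190),.036),('stud-45',(561,277),.019),('stud-65',(634,415),.019),('post top',(392,372),.08)]:
    print(nm,polar(onz('wrist',f(*p),z,P)))
E
```

```text
tip (np.float64(0.10172728656764242), np.float64(-21.41717530358462))
tipL (np.float64(0.10051857750821216), np.float64(-20.531706630868996))
tipR (np.float64(0.10206979469784819), np.float64(-22.309014407780886))
pin (np.float64(0.10915610614232445), np.float64(-25.252625360801616))
stud-45 (np.float64(0.10935052065348802), np.float64(-45.25686910470581))
stud-65 (np.float64(0.109288994029192), np.float64(-65.02860252844602))
post top (np.float64(0.08921074295260292), np.float64(-21.068890765328497))
```

The pointer is at about −21.4°, with 3.6° to go. I'll push a bit less than needed, then back off and measure accurately.

apply_moves:
  increments:
    - [[-0.001, 0.002, 0], 0, 0]
    - [[-0.0005, 0.0015, 0], 0, 0]
    - [[0, 0, 0], 0, 0]

```text
t: 7.18
eef_pos: [0.5885, 0.0077, 0.0686]
orientation: [[0.999, 0.012, 0.03], [0.011, -1.0, 0.016], [0.03, -0.016, -0.999]]
wrist_force: [-0.3, 1.8, 0.8]
opening: 0.0001
```

apply_moves:
  increments:
    - [[0, -0.012, 0], 0, 0]
    - [[0, -0.01, -0.02], 0, 0]
    - [[-0.04, 0, -0.04], 0, 0]
    - [[-0.04, 0, -0.04], 0, 0]
    - [[0, 0, 0], 0, 0]

```text
t: 7.8
eef_pos: [0.5038, 0.0297, 0.1731]
orientation: [[0.999, 0.013, 0.031], [0.013, -1.0, 0.014], [0.031, -0.014, -0.999]]
wrist_force: [0.4, -0.1, 0.6]
opening: -0.0002
```

```bash
python3 - <<'E'
from h import *
P,im=look('w8',150,60,260,190,3)
E
```

```text
t 7.8 p [0.5038 0.0297 0.1731] F [ 0.43 -0.12  0.61] pol [6.000000e-03 1.715036e+02] az 0.72 tilt [0.031 0.014]
```

View pics/w8b.png

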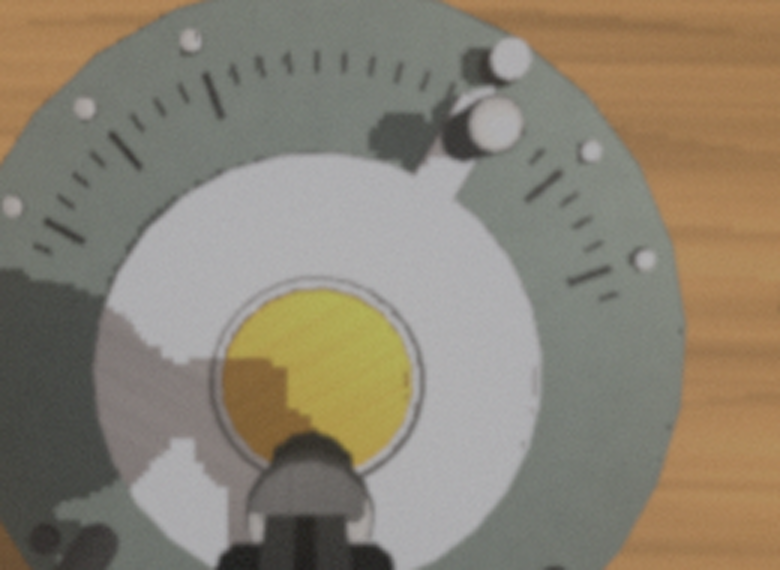

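```bash
cat >> h.py <<'E'
def bright(im,uv,w,f=.5):
    # centre of bright low-sat blob by min enclosing fit of contour (upsampled)
    g=cv2.cvtColor(im,6);u,v=map(int,np.round(uv));a=cv2.resize(g[v-w:v+w+1,u-w:u+w+1],None,fx=8,fy=8,interpolation=cv2.INTER_CUBIC)
    return a
E
python3 - <<'E'
from h import *
P=env.camera_params('wrist');im=cv2.imread('pics/w8.png');g=cv2.cvtColor(im,6)
f=lambda p:np.array((150+p[0]/3,60+p[1]/3))
ps=[]
for p in [(190,41),(84,108),(11,207),(592,152),(646,260)]:
    b,n=blob(g,f(p),5);ps.append(onz('wrist',b,.019,P))
c,y,r=lsq_jig(ps,.019,[25,45,65,-45,-65]);print(c,y,(r*1000).round(2).tolist())
def pol(X):d=X[:2]-c;return np.hypot(*d),np.degrees(np.arctan2(d[1],d[0]))-y
b,n=blob(g,f((510,59)),9);print('pin',(b-[150,60])*3,n,pol(onz('wrist',b,.036,P)))
b,n=blob(g,f((496,124)),12);print('post',(b-[150,60])*3,n,pol(onz('wrist',b,.08,P)))
for q in [(496,124),(498,124),(496,122),(494,124)]: print(q,pol(onz('wrist',f(q),.08,P)))
a=g[60:130,290:345];crop(im,295,70,40,45,13,'w8c')
E
```

```text
[0.50951435 0.02853398] -3.975978633602064 [[-0.44, -0.18], [-0.06, -0.72], [0.22, -0.9], [0.05, 0.82], [0.23, 0.97]]
pin [510.2603538   56.60790843] 133 (np.float64(0.10843262221729455), np.float64(-24.70970559336493))
post [496.05108866 123.28518571] 201 (np.float64(0.08463143876611313), np.float64(-24.890417711146675))
(496, 124) (np.float64(0.08448981653957582), np.float64(-24.941554950457498))
(498, 124) (np.float64(0.08472268931357602), np.float64(-25.216047190221367))
(496, 122) (np.float64(0.08486963075991119), np.float64(-24.7793458246212))
(494, 124) (np.float64(0.08425890348844152), np.float64(-24.665546357976385))
```

View pics/w8c.png

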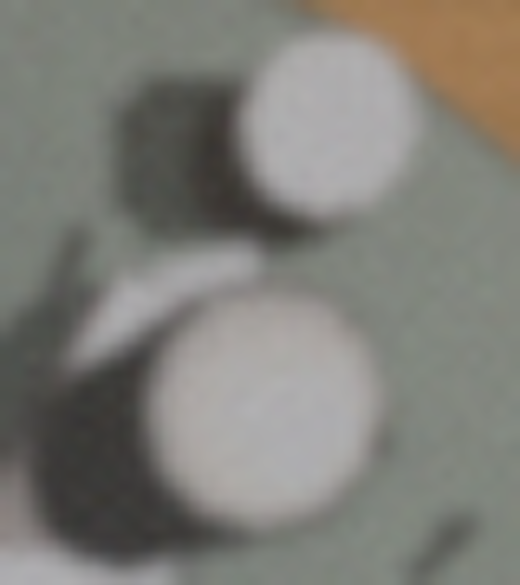

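Post and pin both read near −24.8°. This view's stud residuals are about 0.9 mm, so I'll recheck from the higher viewpoint, where the residuals were 0.1 mm.

apply_moves:
  increments:
    - [[-0.02, 0.0, -0.04], 0, 0]
    - [[-0.02, 0.0, -0.04], 0, 0]
    - [[-0.01, -0.005, -0.04], 0, 0]
    - [[0, 0, 0], 0, 0]
    - [[0, 0, 0], 0, 0]

```text
t: 8.48
eef_pos: [0.4506, 0.0336, 0.2887]
orientation: [[1.0, 0.014, 0.021], [0.013, -1.0, 0.014], [0.021, -0.013, -1.0]]
wrist_force: [0.4, 0.1, -0.2]
opening: 0.0001
```

```bash
python3 - <<'E'
from h import *
look('w9',120,10,250,200,3.1)
E
```

```text
t 8.475 p [0.4506 0.0336 0.2887] F [ 0.38  0.05 -0.17] pol [5.93000e-02 1.78917e+02] az 0.76 tilt [0.021 0.014]
```

View pics/w9b.png

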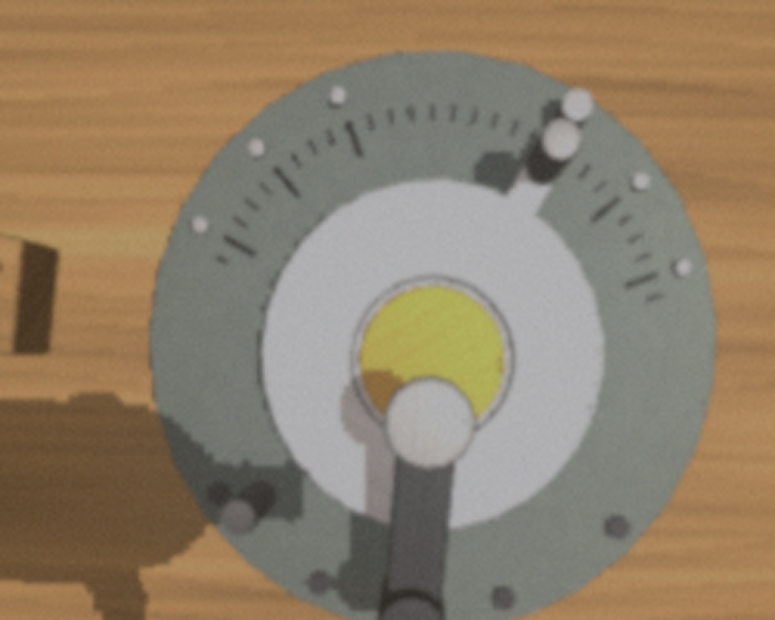

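```bash
cat > m.py <<'E'
from h import *
from scipy.optimize import least_squares
def meas(f,P,studs,pin,post,cap=None,wp=8,wq=10):
    im=cv2.imread(f);g=cv2.cvtColor(im,6)
    ang=[25,45,65,-45,-65]
    B=[blob(g,p,5)[0] for p in studs]
    bp,n1=blob(g,pin,wp);bq,n2=blob(g,post,wq);print('pin px',bp,n1,'post px',bq,n2)
    for dzfit in (0,1):
        def model(v):
            Q=dict(P);Q['xyz']=P['xyz']+[0,0,v[3]*dzfit]
            a=np.radians(np.array(ang)+v[2]);X=np.c_[v[0]+.109*np.cos(a),v[1]+.109*np.sin(a),np.full(5,.019)]
            return Q,X
        def res(v):
            Q,X=model(v);return (proj('wrist',X,Q)-B).ravel()
        r=least_squares(res,[*C,YAW,0],x_scale=[.01,.01,1,.01]);v=r.x;Q,_=model(v)
        def pol(X):d=X[:2]-v[:2];return np.round((1000*np.hypot(*d),np.degrees(np.arctan2(d[1],d[0]))-v[2]),2)
        print('dz',dzfit,v.round(4),'rms px',np.sqrt(np.mean(r.fun**2)).round(3),'pin',pol(onz('wrist',bp,.036,Q)),'post',pol(onz('wrist',bq,.08,Q)))
        if cap is not None: print('cap',pol(onz('wrist',cap,.097,Q)),onz('wrist',cap,.097,Q))
    return v
E
python3 - <<'E'
from m import *
f=lambda x,y:np.array((120+x/3.1,10+y/3.1))
P=env.camera_params('wrist')
meas('pics/w9.png',P,[f(338,96),f(257,147),f(200,225),f(642,182),f(683,268)],f(577,104),f(561,139),f(430,422),6,7)
crop(cv2.imread('pics/w9.png'),285,30,40,55,13,'w9c')
E
```

```text
pin px [306.03132992  43.29539642] 58 post px [301.15545657  55.08195991] 79
dz 0 [ 0.5098  0.0284 -3.9693  0.    ] rms px 0.085 pin [108.81 -24.98] post [ 84.38 -25.55]
cap [ 19.85 181.07] [0.48998561 0.0294249  0.097     ]
dz 1 [ 5.0980e-01  2.8400e-02 -3.9692e+00  1.0000e-04] rms px 0.085 pin [108.82 -24.98] post [ 84.39 -25.55]
cap [ 19.87 181.08] [0.48997955 0.0294239  0.097     ]
```

View pics/w9c.png

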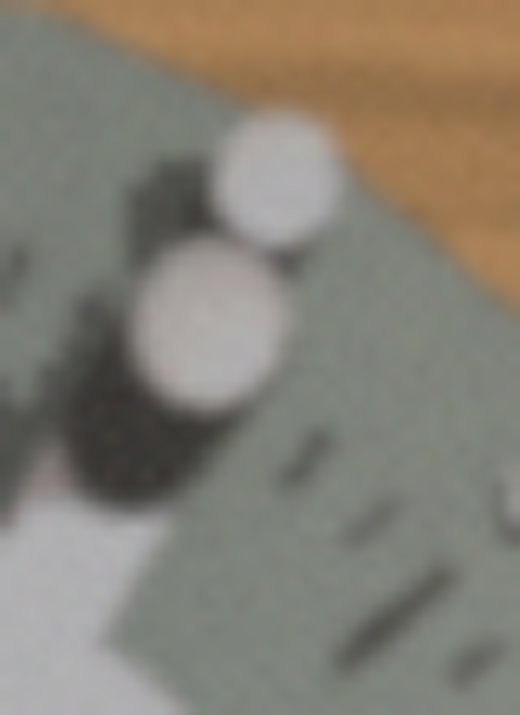

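```bash
python3 - <<'E'
from m import *
P=env.camera_params('wrist')
c=np.array([.5098,.0284]);y=-3.97
def pol(X):d=X[:2]-c;return np.round((1000*np.hypot(*d),np.degrees(np.arctan2(d[1],d[0]))-y),2)
print(pol(onz('wrist',(300.8,54.35),.08,P)),pol(onz('wrist',(306,43.2),.036,P)))
# contour ellipse with several thresholds
im=cv2.imread('pics/w9.png');g=cv2.cvtColor(im,6);x0,y0,w,h=285,30,40,35
a=cv2.resize(g[y0:y0+h,x0:x0+w],None,fx=8,fy=8,interpolation=cv2.INTER_CUBIC)
a=cv2.GaussianBlur(a,(0,0),4)
for t in (130,140,150,160,170,180):
    n,l,stt,ce=cv2.connectedComponentsWithStats((a>t).astype(np.uint8))
    for k in range(1,n):
        if 1500<stt[k,4]<15000:
            p=(ce[k]+.5)/8-.5+[x0,y0];print(t,stt[k,4],stt[k,:4],p,pol(onz('wrist',p,.08,P)),pol(onz('wrist',p,.036,P)))
E
```

```text
[ 84.79 -25.06] [108.88 -24.92]
130 8666 [ 51   0 269  42] [309.60845546  31.62580775] [107.74 -23.13] [121.49 -23.54]
130 14119 [ 85  64 136 185] [303.61295506  49.27038477] [ 90.4  -25.02] [101.93 -25.51]
140 5152 [135  68  77  83] [306.16818711  43.1084045 ] [ 96.72 -24.52] [109.06 -24.98]
140 6576 [ 88 155  93  92] [301.07344891  54.56862074] [ 84.75 -25.3 ] [ 95.55 -25.83]
150 4256 [137  72  71  76] [306.08194314  43.18092105] [ 96.62 -24.5 ] [108.95 -24.96]
150 5550 [ 91 159  85  86] [301.02369369  54.72067568] [ 84.6  -25.32] [ 95.38 -25.85]
160 3366 [140  77  63  67] [306.02365567  43.26277481] [ 96.52 -24.49] [108.84 -24.95]
160 4187 [ 96 168  74  74] [301.07808395  55.09250358] [ 84.33 -25.49] [ 95.08 -26.02]
170 2054 [147  85  49  54] [306.03754869  43.47669182] [ 96.35 -24.56] [108.65 -25.02]
170 1774 [112 188  50  48] [301.63740135  56.05855411] [ 83.83 -26.17] [ 94.53 -26.71]
```

The lever reads −25.1 ± 0.2° against the pin at −24.95°, so the two are aligned. The cap measures (0.490, 0.0295), r 19.9 mm as it must be. Next I'll go above it.

```bash
python3 - <<'E'
from h import *
s=st(); R=s['orientation']
tips=np.array([.4899,.0296,.112]); tgt(tips-R[:,2]*.014,0.76,s)
E
```

```text
t 8.525 p [0.4506 0.0336 0.2889] F [-0.63  0.04  0.89] pol [5.930000e-02 1.789616e+02] az 0.76 tilt [0.022 0.014]
shift [0.0354 0.0069 0.1637] spin 0.0 az 0.76
```

apply_moves:
  increments:
    - [[0.018, 0.0035, 0.02], 0, 0]
    - [[0.0174, 0.0034, 0.04], 0, 0]
    - [[0, 0, 0.05], 0, 0]
    - [[0, 0, 0.04], 0, 0]
    - [[0, 0, 0.013], 0, 0]
    - [[0, 0, 0], 0, 0]

```text
t: 9.28
eef_pos: [0.4891, 0.0292, 0.1137]
orientation: [[1.0, 0.013, 0.009], [0.013, -1.0, 0.013], [0.009, -0.013, -1.0]]
wrist_force: [-0.3, 0.7, -0.1]
opening: 0.0001
```

```bash
python3 - <<'E'
from h import *
s=st(); R=s['orientation'];print('tips',s['eef_pos']+R[:,2]*.014)
tips=np.array([.4899,.0296,.097]); tgt(tips-R[:,2]*.014,0.76,s)
im=snap('side','s10');crop(im,195,115,100,90,6,'s10b')
E
```

```text
t 9.275 p [0.4891 0.0292 0.1137] F [-0.29  0.72 -0.08] pol [2.060000e-02 1.819536e+02] az 0.74 tilt [0.009 0.013]
tips [0.48924267 0.02934504 0.09974146]
shift [ 0.0006 -0.0002  0.0028] spin -0.02 az 0.74
```

View pics/s10b.png

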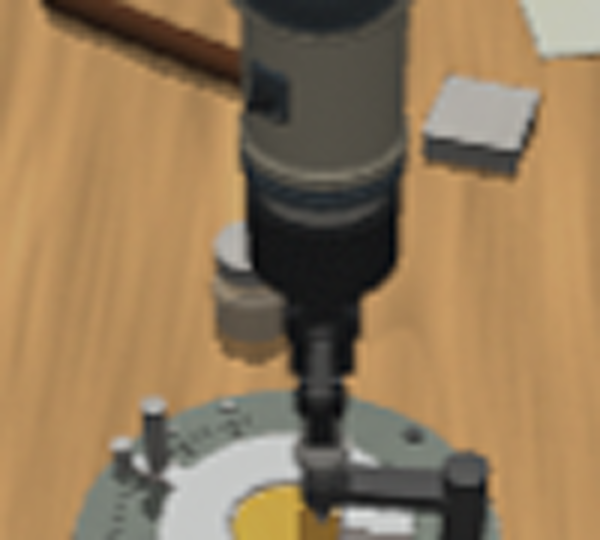

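The tips sit 2.7 mm above the cap centre. I'll press in small steps and watch the force.

apply_moves:
  increments:
    - [[0.0006, 0, 0.002], 0, 0]
    - [[0, 0, 0.002], 0, 0]
    - [[0, 0, 0.002], 0, 0]

```text
t: 9.7
eef_pos: [0.4925, 0.0292, 0.1131]
orientation: [[1.0, 0.013, 0.018], [0.013, -1.0, 0.013], [0.018, -0.013, -1.0]]
wrist_force: [-1.1, -0.7, -0.2]
opening: 0.0001
```

apply_moves:
  increments:
    - [[0, 0, 0.002], 0, 0]
    - [[0, 0, 0.002], 0, 0]

```text
t: 9.95
eef_pos: [0.4929, 0.0292, 0.1099]
orientation: [[1.0, 0.013, 0.019], [0.013, -1.0, 0.013], [0.02, -0.013, -1.0]]
wrist_force: [-1.5, 0.3, 3.1]
opening: -0.0004
```

apply_moves:
  increments:
    - [[0, 0, 0.002], 0, 0]

```text
t: 10.07
eef_pos: [0.4929, 0.0292, 0.1081]
orientation: [[1.0, 0.013, 0.02], [0.013, -1.0, 0.013], [0.02, -0.013, -1.0]]
wrist_force: [-1.7, -0.1, 3.4]
opening: -0.0001
```

apply_moves:
  increments:
    - [[0, 0, 0.001], 0, 0]

```text
t: 10.2
eef_pos: [0.4929, 0.0292, 0.1073]
orientation: [[1.0, 0.013, 0.02], [0.013, -1.0, 0.013], [0.02, -0.013, -1.0]]
wrist_force: [-2.2, -0.1, 3.3]
opening: 0.0002
```

apply_moves:
  increments:
    - [[0, 0, 0.002], 0, 0]
    - [[0, 0, 0.002], 0, 0]

```text
t: 10.45
eef_pos: [0.4929, 0.0292, 0.1037]
orientation: [[1.0, 0.013, 0.02], [0.013, -1.0, 0.013], [0.02, -0.013, -1.0]]
wrist_force: [-3.3, -0.5, 4.7]
opening: 0.0003
```

apply_moves:
  increments:
    - [[0, 0, 0.002], 0, 0]

```text
t: 10.58
eef_pos: [0.493, 0.0292, 0.1031]
orientation: [[1.0, 0.013, 0.021], [0.013, -1.0, 0.013], [0.021, -0.013, -1.0]]
wrist_force: [-8.4, -0.3, 16.9]
opening: -0.0002
```

apply_moves:
  increments:
    - [[0, 0, 0.002], 0, 0]

```text
t: 10.7
eef_pos: [0.493, 0.0292, 0.1031]
orientation: [[1.0, 0.013, 0.021], [0.013, -1.0, 0.013], [0.021, -0.012, -1.0]]
wrist_force: [-9.4, -0.1, 15.9]
opening: 0.0
```

The punch has hit its stop: force jumped to about 16 N, z stalled, and the tips at 0.089 mean about 8 mm of travel. I'll retract straight up.

apply_moves:
  increments:
    - [[0, 0, 0.001], 0, 0]
    - [[0, 0, -0.004], 0, 0]
    - [[0, 0, -0.006], 0, 0]
    - [[0, 0, -0.01], 0, 0]
    - [[0, 0, -0.03], 0, 0]
    - [[-0.015, 0, -0.05], 0, 0]
    - [[-0.015, 0, -0.05], 0, 0]
    - [[-0.012, 0, -0.03], 0, 0]
    - [[0, 0, 0], 0, 0]
    - [[0, 0, 0], 0, 0]

```text
t: 11.95
eef_pos: [0.4461, 0.0264, 0.2862]
orientation: [[1.0, 0.013, 0.02], [0.013, -1.0, 0.013], [0.02, -0.013, -1.0]]
wrist_force: [0.7, 0.3, 0.5]
opening: 0.0001
```

```bash
python3 - <<'E'
from h import *
look('w11',120,10,250,200,3.1)
im=snap('side','s11');crop(im,195,145,100,90,6,'s11b')
E
```

```text
t 11.95 p [0.4461 0.0264 0.2862] F [0.67 0.35 0.54] pol [ 6.370000e-02 -1.742205e+02] az 0.75 tilt [0.02  0.013]
```

View pics/w11b.png

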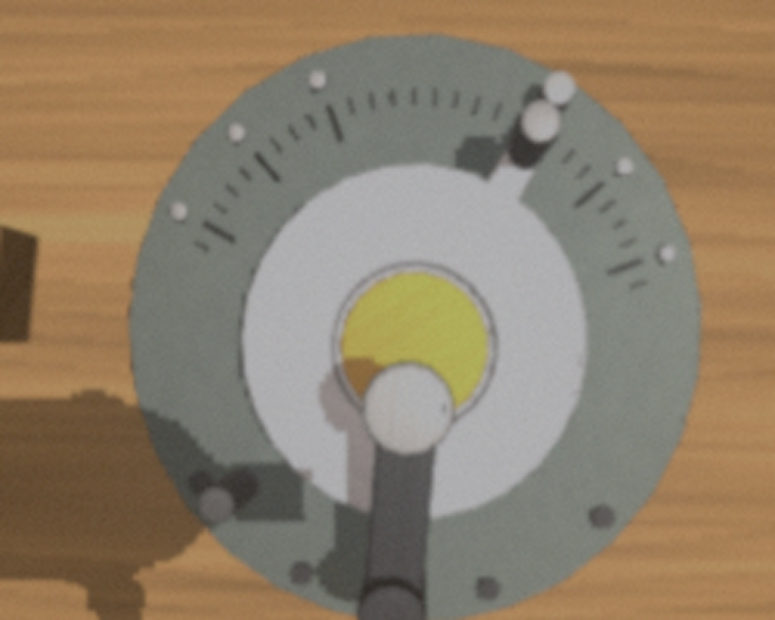

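View pics/s11b.png

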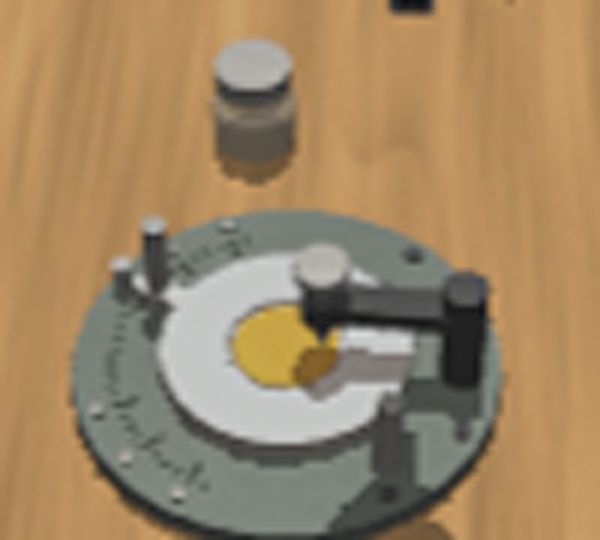

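```bash
python3 - <<'E'
from m import *
f=lambda x,y:np.array(((x+.5)/3.1-.5+120,(y+.5)/3.1-.5+10))
P=env.camera_params('wrist')
v=meas('pics/w11.png',P,[f(318,79),f(237,132),f(179,211),f(625,166),f(667,253)],f(559,88),f(540,121),f(408,408),6,6)
def pol(X):d=X[:2]-v[:2];return np.round((1000*np.hypot(*d),np.degrees(np.arctan2(d[1],d[0]))-v[2]),2)
im=cv2.imread('pics/w11.png');g=cv2.cvtColor(im,6);x0,y0,w,h=278,26,40,35
a=cv2.GaussianBlur(cv2.resize(g[y0:y0+h,x0:x0+w],None,fx=8,fy=8,interpolation=cv2.INTER_CUBIC),(0,0),4)
for t in (135,140,145,150,155):
    n,l,s,ce=cv2.connectedComponentsWithStats((a>t).astype(np.uint8))
    for k in range(1,n):
        if 1500<s[k,4]<9000 and s[k,1]>40:
            p=(ce[k]+.5)/8-.5+[x0,y0];q=s[k,:2]+s[k,2:4]/2;q=q/8-.5+[x0,y0];print(t,s[k,2:5],pol(onz('wrist',p,.08,P)),'box',pol(onz('wrist',q,.08,P)),'as pin',pol(onz('wrist',p,.036,P)))
for z in (.097,.089):
    print(z,'cap dia', 1e3*np.linalg.norm(onz('wrist',f(365,408),z,P)-onz('wrist',f(453,408),z,P)),pol(onz('wrist',f(408.5,408),z,P)))
E
```

```text
pin px [300.15089163  37.95953361] 61 post px [294.9833795   50.22160665] 49
dz 0 [ 0.5091  0.0284 -4.0003  0.    ] rms px 0.125 pin [108.74 -24.87] post [ 83.9  -25.98]
cap [ 19.27 179.43] [0.48991911 0.02997789 0.097     ]
dz 1 [ 5.0920e-01  2.8500e-02 -4.0004e+00  6.0000e-04] rms px 0.099 pin [108.82 -24.9 ] post [ 83.96 -26.02]
cap [ 19.43 179.48] [0.48987832 0.0299852  0.097     ]
150 [  73   76 4351] [ 96.4  -24.96] box [ 96.41 -25.05] as pin [108.79 -24.86]
150 [  83   87 5688] [ 84.57 -25.24] box [ 84.56 -25.25] as pin [ 95.41 -25.13]
155 [  69   72 3890] [ 96.36 -24.95] box [ 96.41 -25.05] as pin [108.75 -24.86]
155 [  78   82 5018] [ 84.44 -25.32] box [ 84.44 -25.35] as pin [ 95.26 -25.21]
0.097 cap dia 29.611136746990997 [ 19.37 179.98]
0.089 cap dia 30.355261663972524 [ 19.89 179.83]
```

```bash
python3 - <<'E'
from h import *
a=cv2.imread('pics/side0.png').astype(int);b=cv2.imread('pics/s11.png').astype(int);d=abs(a-b).max(2)
print('cap/bridge region diff',d[180:212,243:279].max(),d[180:212,243:279].mean(), 'block',d[235:280,215:245].max(),'jar',d[148:172,228:248].max())
s=st(); print(env.close_job())
E
```

```text
cap/bridge region diff 81 2.8081597222222223 block 33 jar 4
t 12.05 p [0.446  0.0264 0.2858] F [-0.5   0.32  0.1 ] pol [ 6.380000e-02 -1.742303e+02] az 0.75 tilt [0.019 0.013]
the job is handed in; nothing more can be done
None
```

The lever is set on the tall index pin and the punch has been pressed fully down and is back up. I handed the job in at about 12 s with the robot touching nothing; close_job gave no verdict.

- **Turning:** I pushed the post clockwise with closed fingertips at about 2–4 N, from +8.8° to the pin at the −25° mark. The first sweep crept up (z and tilt) and rode over the post after about 9°. I backed off, came back down beside it and finished with short pushes, checking the pose between them.
- **Pressing:** I pressed the punch only after the lever was aligned. The force rose from about 3–5 N to about 16 N and the fingertips stopped at 89 mm, about 8 mm of travel, so it reached its stop. I then lifted clear.

**Final checks**
- **Alignment:** In the overhead view the lever reads about −25.1 to −25.3° and the pin −24.9°. The lever's centre varies by a few tenths of a degree with the brightness threshold used. The plain blob method read −25.6° before pressing and −26.0° after; I discounted it because its circle ran into neighbouring pixels, putting the post's radius 0.6–1.1 mm short. A lower view taken before pressing gave −24.9°, but its fit to the studs was worse (about 0.9 mm).
- **Punch:** By eye, the cap is back in its starting position in the side view. The pixel comparison there was not clean (largest difference 81, mean 2.8), so it does not independently confirm this.
- **Surroundings:** The blank is in its recess and the upright stamp is standing. The jar's pixels did not change. The stamp block's region changed slightly (33 at most, cause not checked). I did not compare the bench block, hammer, bowl and pliers.

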